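# Ramp test of rubbing block soles

## Task

The two rubbing blocks with blue soles look alike, but one sole has worn slick: test both, one at a time, by setting each sole-down between the yellow lines of the tilted test ramp and letting go. Leave the block that slides where it ends, down at the ramp's red stop; put the block that sticks flat in the green tray (if it is the first you tested, before you test the other). Do not disturb the plain block, the polishing bar or the coupler lying around.

Things in the scene. Friction and masses are not known exactly. Their poses are not given: they have to be found in the camera images.
- block_p: one of two alike rubbing blocks: brown wood 45 x 76 x 30 mm on a blue sole 6 mm thick (36 mm tall in all, about 0.12 kg). One sole is grippy and sticks on the ramp, the other is worn slick and slides; it cannot be seen which. Origin: centre of the wood's underside, 6 mm above what the sole stands on; x across the width (grasp here), y along the length, z up. Starts on its sole.
- block_q: one of two alike rubbing blocks: brown wood 45 x 76 x 30 mm on a blue sole 6 mm thick (36 mm tall in all, about 0.12 kg). One sole is grippy and sticks on the ramp, the other is worn slick and slides; it cannot be seen which. Origin: centre of the wood's underside, 6 mm above what the sole stands on; x across the width (grasp here), y along the length, z up. Starts on its sole.
- ramp_face: fixed test ramp's upper face: smooth light grey plate 270 mm long (x), 130 mm wide (y), tilted 20 degrees. Origin: centre of the surface, 72 mm above the bench; x points up the slope (away from the robot, give or take a yaw), y across, z normal to the surface. Grey lips 4 mm high along both sides, inner faces at y = -59 and +59 mm. A grippy block stays on it where it is let go.
- start_zone (a point): point on the ramp's surface midway between two yellow lines across the plate, 90 mm apart, that bound the start zone; 60 mm up the slope from the face's origin. A slick block let go here starts at once and is at the stop in under a second.
- stop (a point): point on the ramp's surface at the foot of the red stop bar's inner face (bar 18 mm high, across the low end); 123 mm down the slope from the face's origin. The slick block comes to rest against it, its origin about 38 mm up the slope from here.
- tray: fixed open green tray 180 (x) x 150 (y) x 22 mm high with walls and floor 4 mm thick, on the bench; origin at the centre of its underside, x and y along its sides.
- block_c: bystander: plain dark wood block 41 x 60 x 35 mm without a sole, loose on the bench; origin at the centre of its underside. Leave alone.
- polish_bar: bystander: red bar of polishing compound 43 x 106 x 33 mm, loose on the bench; origin at the centre of its underside. Leave alone.
- coupler_a: bystander: silver and brass air hose coupler 26 x 88 x 26 mm, lying loose on the bench; origin at the centre of its underside. Leave alone.
- hold_down: obstacle: grey steel screw clamp bolted to the bench in front of the ramp's low end, 217 mm tall at its T-bar and within about 70 mm of its origin (on the bench surface, under the clamp); it never moves. Carry things past it above its top or well beside it.
There are look-alikes about, which are no part of the job. Leave any turquoise look-alike of the block_q alone.

How it is judged:
On the way, in this order (a step that is already met when the one before it is completed fails the run):
1. the first block is let go on the ramp, sole down: the slick one slides by itself from higher up, or the grippy one stays on the upper half (((x of block_p in the frame of ramp_face between -0.045 and 0.12 m and y of block_p in the frame of ramp_face between -0.05 and 0.05 m and z of block_p in the frame of ramp_face between 0 and 0.013 m and angle between the z axis of block_p and the z axis of ramp_face, either way round below 0.17 rad and contact force between block_p and the fingers below 0.05 N) or (x of block_q in the frame of ramp_face between 0 and 0.12 m and y of block_q in the frame of ramp_face between -0.05 and 0.05 m and z of block_q in the frame of ramp_face between 0 and 0.013 m and angle between the z axis of block_q and the z axis of ramp_face, either way round below 0.17 rad and contact force between block_q and the fingers below 0.05 N and linear speed of block_q below 0.02 m/s))), for 0.05 s.
2. the second block is tested in the same way: the grippy one stays on the upper half while the slick one lies at the stop, or the slick one slides while the grippy one already lies in the tray (((x of block_q in the frame of ramp_face between 0 and 0.12 m and y of block_q in the frame of ramp_face between -0.05 and 0.05 m and z of block_q in the frame of ramp_face between 0 and 0.013 m and angle between the z axis of each of block_q, block_p and the z axis of ramp_face, either way round below 0.17 rad and contact force between each of block_q, block_p and the fingers below 0.05 N and linear speed of each of block_q, block_p below 0.02 m/s and x of block_p in the frame of ramp_face between -0.12 and -0.055 m and y of block_p in the frame of ramp_face between -0.05 and 0.05 m and z of block_p in the frame of ramp_face between 0 and 0.013 m) or (x of block_p in the frame of ramp_face between -0.045 and 0.12 m and y of block_p in the frame of ramp_face between -0.05 and 0.05 m and z of block_p in the frame of ramp_face between 0 and 0.013 m and angle between the z axis of block_p and the z axis of ramp_face, either way round below 0.17 rad and contact force between each of block_p, block_q and the fingers below 0.05 N and x of block_q in the frame of tray between -0.075 and 0.075 m and y of block_q in the frame of tray between -0.06 and 0.06 m and z of block_q in the frame of tray below 0.02 m and angle between block_q's own z axis and vertical below 0.17 rad and linear speed of block_q below 0.02 m/s))), for 0.05 s.
At the end, for the whole second after the job is handed in: The slick block rests on the ramp on its sole at the red stop (its origin between x = -120 and -55 mm of the ramp face, within 50 mm of its middle line); the grippy block lies flat (within 10 degrees) on the tray's floor, its origin inside the tray; both released and at rest (x of block_p in the frame of ramp_face between -0.12 and -0.055 m and y of block_p in the frame of ramp_face between -0.05 and 0.05 m and z of block_p in the frame of ramp_face between 0 and 0.013 m and angle between the z axis of block_p and the z axis of ramp_face, either way round below 0.17 rad and contact force between each of block_p, block_q and the fingers below 0.05 N and linear speed of each of block_p, block_q below 0.02 m/s and x of block_q in the frame of tray between -0.075 and 0.075 m and y of block_q in the frame of tray between -0.06 and 0.06 m and z of block_q in the frame of tray below 0.02 m and angle between block_q's own z axis and vertical below 0.17 rad); the robot touches nothing.
It fails at once if a bystander (plain block, polishing bar or coupler) is moved more than 25 mm (distance of any of block_c, polish_bar, coupler_a from where it was at the start of the episode above 0.025 m).
It also fails if it takes over 72 s, if anything falls off the work surface, if the arm or the gripper's body presses on something with over 40 N, if the wrist force passes 120 N, or if a joint passes its speed limit or range.

## Robot

A 7-joint arm with a two-finger parallel gripper is mounted at the origin on a cart in front of the work surface, level with it; the furniture and walls round the work are solid. World frame = base frame: x ahead of the robot, y to its left, z up, the work surface at z = 0. Lengths are in m, angles in rad, forces in N, time in s.
With the tool pointing down it reaches from about 0.425 to 0.925 m from the base axis. Payload 6.8 kg.
Tool frame: the origin (TCP) lies at the very end of the fingers, on their centre line; the grasp point (between the pads) lies 19 mm behind it; z points along the fingers, y is the line along which they close (so a half turn about z gives the same grasp; the last joint's range is limited). The gripper opens to 85 mm and grips with 20 to 120 N. Pads are 22 mm wide; open, the fingers measure 114 mm over their backs; the gripper's body (76 mm by 85 mm) begins 54 mm behind the grasp point. The pads swing forward as they close: fully open they stand 13 mm farther back than shut.
Start: joints at [-1.39, 0.477, 0.022, 1.555, -0.011, 1.109, -0.083], TCP at [0.192, 0.647, 0.231] pointing down, gripper open.
Joint ranges: [-2.96, 2.96], [-0.34, 2.1], [-1.41, 1.46], [0.24, 2.44], [-1.37, 4.51], [0.17, 1.92], [-2.96, 2.96]. Speed limits (rad/s): [2.39, 2.39, 3.14, 3.14, 3.14, 3.14, 3.14].

## Interface

Orientations are given as a unit quaternion [w, x, y, z].
In Python, from station import readout, viewer, bot gives the robot as it stands. The module is installed in compiled form; this text tells all that it offers.
- The arm moves only by the shell command python3 -m handwheel 'ROWS' [FORCE]. ROWS is JSON, a list of rows, each a list of 3 entries, a list of its own where there are three numbers: the shift along the tool's x, y, z in mm, then the turn, a rotation vector about the tool's x, y, z in degrees, then the gripper command: -1 is fully open, 1 is shut, values between are in proportion. In form: [[[x, y, z], [ax, ay, az], grip], ...]. A call has 1 to 20 rows; each row is the pose to reach, as a shift and turn from the pose commanded when the call began, along the tool's axes at that moment; what a row does not reach only later rows make up. A row lasts 1/12 s, in which the tool goes at most 41.7 mm and 7.16 degrees, less where a joint would pass 70% of its speed; a pose out of reach is approached as far as the arm can. A call with a gripper value outside its range is refused whole. The fingers move at their own pace and stop on an object; FORCE is the grip in N (left out, the last holds). Time passes only in rows, so rows that repeat a pose let the fingers close. It gives the time, the measured TCP pose, the force and the opening at its end, in the units of the state.
- readout.get_obs(): the state, without advancing time (a new reading comes with each control period).
- viewer.read_camera(name): name is "scene" or "top" or "wrist"; returns a dict with "frame" (480x640x3 uint8, red, green, blue), "fx", "fy", "cx", "cy" (pixels), "rvec" (rotation vector, rad) and "tvec" (3), from world to camera coordinates, as OpenCV has them; the wrist camera has in their place "tool_from_camera" (4x4, takes a point from camera to tool coordinates, whose origin is the TCP and whose axes are the flange's). Camera axes: x right, y down, z forward; pixel columns grow to the right and rows downward; lengths in m; the calibration is good to about 2 mm. A picture is of the moment at which its call begins: read the wrist's pose just before it. There is no depth.
- bot.hand_in(): hands the job in, once; it reports no verdict.
Trained networks look in a picture, given as the dict that the camera call returned (one of the last four; its "shot" number tells which), for a name from the list of things; names that differ only in an ending like _2 or _b are one class to them, and where a whole thing is asked for, a point or a joint stands for the part that bears it (a point fixed in the world has none). Each returns a list of dicts, best first, with "score" (0 to 1); they miss things now and then, are a little off and sometimes report something else, mostly with a low value. They report only what shows in the picture. A call takes as long as a camera call. They do not tell look-alikes from the thing itself.
- viewer.search_frame(picture, target): "rect" ([centre column, centre row, width, height] in pixels, round what is visible of it).
- viewer.outline_of(picture, target): "mask" (480x640 bool, what is visible of it) and "rect" ([centre column, centre row, width, height] in pixels, round what is visible of it).
The state is a dict: "t": time; "q": joint angles; "joint_vel": joint speeds; "joint_torque": joint torques, N m; "eef_pos": TCP position; "tool_rot": TCP orientation; "contact_force": force on the tool from outside, world axes, zero at the start; "torque": the same for the moment, N m; "gripper_width": opening from 0.0 (shut) to 1.0 (fully open).
Only numpy, scipy, OpenCV 4.12 (cv2) and the standard library are available. Lean on these libraries where they do the work, as an engineer would, in place of code of your own. Each camera call takes 0.05 s, during which the arm holds its last target. There are 200 camera calls.

## Working session

There is one attempt and no reset: what is moved stays moved. The work goes in short steps, Python scripts to look and compute and a shell command to move; the robot and the scene stay as the last step left them, time stands still between calls to the robot, and variables do not carry over. Pictures are saved under pics/ and viewed, on a budget of 10 in all, crops included, one or two more only if the job needs it, and the job is handed in when it is done.

```bash
mkdir -p pics; cat > h.py <<'E'
import numpy as np, cv2
from station import readout, viewer, bot
from scipy.spatial.transform import Rotation as R
def cam(n):
    o=readout.get_obs(); p=viewer.read_camera(n)
    K=np.array([[p['fx'],0,p['cx']],[0,p['fy'],p['cy']],[0,0,1]])
    if 'rvec' in p:
        Rw=R.from_rotvec(np.ravel(p['rvec'])).as_matrix().T; c=-Rw@np.ravel(p['tvec'])
    else:
        q=o['tool_rot']; T=np.eye(4); T[:3,:3]=R.from_quat(np.r_[q[1:],q[0]]).as_matrix(); T[:3,3]=o['eef_pos']
        M=T@np.array(p['tool_from_camera']); Rw=M[:3,:3]; c=M[:3,3]
    return p,K,Rw,c
def ray(C,u,v,z):
    p,K,Rw,c=C; d=Rw@np.linalg.inv(K)@np.array([u,v,1.]); return c+d*(z-c[2])/d[2]
def proj(C,P):
    p,K,Rw,c=C; x=(np.atleast_2d(P)-c)@Rw; x=x@K.T; return x[:,:2]/x[:,2:]
def save(C,n): cv2.imwrite('pics/'+n,cv2.cvtColor(C[0]['frame'],cv2.COLOR_RGB2BGR))
E
python3 - <<'E'
from h import *
for n in ('top','scene'):
    C=cam(n); save(C,n+'0.png'); print(n,C[3].round(3))
    for t in ('block_p','ramp_face','start_zone','stop','tray','block_c','polish_bar','coupler_a','hold_down'):
        try:
            for d in viewer.outline_of(C[0],t)[:4]:
                r=d['rect']; m=d['mask'].astype(np.uint8); (c,s,a)=cv2.minAreaRect(cv2.findNonZero(m))
                print(t,round(d['score'],2),np.round(r),np.round(c),np.round(s),round(a),ray(C,*c,0.03).round(3))
        except Exception as e: print(t,e)
print(readout.get_obs())
E
```

```text
top [0.391 0.016 1.204]
block_p 0.7 [448. 268.  38.  23.] [448. 269.] [39. 24.] 6 [ 0.443 -0.273  0.03 ]
block_p 0.61 [412. 224.  40.  35.] [412. 226.] [36. 23.] 27 [ 0.538 -0.196  0.03 ]
block_p 0.59 [285. 299.  26.  28.] [284. 297.] [19. 28.] 36 [0.387 0.082 0.03 ]
block_p 0.58 [446. 186.  42.  29.] [447. 184.] [38. 24.] 9 [ 0.629 -0.278  0.03 ]
ramp_face 0.82 [330. 213.  74. 134.] [331. 211.] [ 64. 129.] 4 [ 0.573 -0.022  0.03 ]
start_zone 0.9 [330. 213.  72. 133.] [330. 211.] [ 65. 130.] 5 [ 0.573 -0.02   0.03 ]
start_zone 0.33 [167. 170.  42.  13.] [166. 171.] [11. 41.] 85 [0.665 0.337 0.03 ]
stop 0.79 [332. 211.  69. 136.] [331. 211.] [ 64. 130.] 5 [ 0.571 -0.02   0.03 ]
tray 0.74 [167. 171.  40.  11.] [166. 172.] [11. 41.] 83 [0.664 0.337 0.03 ]
tray 0.61 [225. 231.  78.  84.] [226. 231.] [83. 71.] 84 [0.532 0.206 0.03 ]
block_c 0.7 [448. 268.  38.  23.] [448. 269.] [39. 24.] 6 [ 0.443 -0.273  0.03 ]
block_c 0.61 [412. 224.  40.  35.] [412. 226.] [36. 23.] 27 [ 0.538 -0.196  0.03 ]
block_c 0.59 [285. 299.  26.  28.] [284. 297.] [19. 28.] 36 [0.387 0.082 0.03 ]
block_c 0.58 [44
[... 1665 characters left out ...]
]
{'t': 1.0, 'q': array([-1.39006188,  0.47695567,  0.02239167,  1.55540538, -0.01151192,
        1.10933552, -0.08309373]), 'joint_vel': array([-0.00102315,  0.00028021,  0.0005651 ,  0.00160028,  0.00062859,
        0.00123097,  0.00186405]), 'joint_torque': array([-1.82063150e-04, -5.96326840e+01,  1.60684604e+00, -2.81558436e+01,
        1.26498163e-02,  1.65186215e-03,  1.99057048e-06]), 'eef_pos': array([0.19225103, 0.64704703, 0.23133522]), 'tool_rot': array([-1.37539634e-05,  1.43922078e-01,  9.89589023e-01,  1.31656064e-05]), 'contact_force': array([-0.19397669,  0.56527987, -0.36512309]), 'torque': array([-0.0034253 ,  0.04795865,  0.01248072]), 'gripper_width': 1.0062279622875188}
```

```bash
python3 - <<'E'
import cv2,numpy as np
t=cv2.imread('pics/top0.png')[120:360,140:500]; s=cv2.imread('pics/scene0.png')[180:410,190:490]
cv2.imwrite('pics/a.png',cv2.resize(t,None,fx=2.2,fy=2.2,interpolation=2))
cv2.imwrite('pics/b.png',cv2.resize(s,None,fx=2.6,fy=2.6,interpolation=2))
E
```

```text
(no output)
```

View pics/a.png

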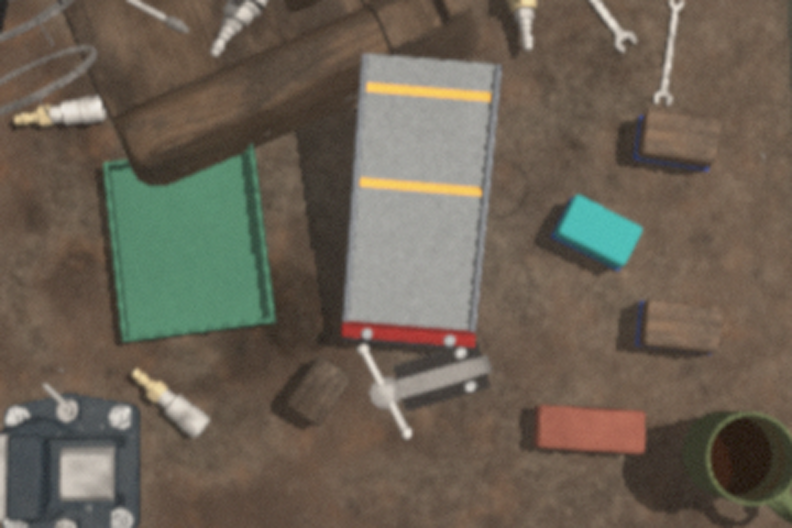

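View pics/b.png

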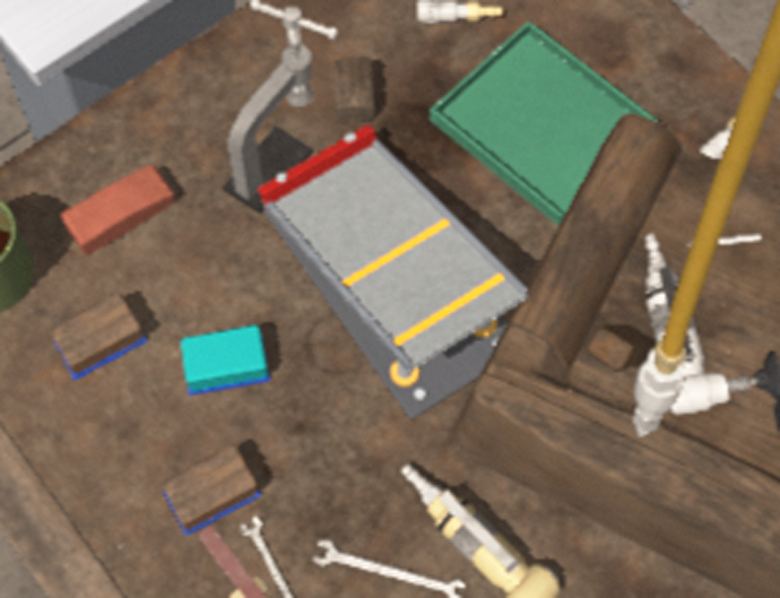

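```bash
cat > m.py <<'E'
from h import *
from scipy.optimize import minimize, least_squares
def box(C,x,y,yaw,l,w,h,z0=0.):
    P=np.array([[i*l/2,j*w/2,k] for i in(-1,1) for j in(-1,1) for k in (z0,z0+h)])
    P=P@R.from_euler('z',yaw).as_matrix().T+[x,y,0]
    return cv2.convexHull(proj(C,P).astype(np.float32))
def fitbox(views,l,w,h,x0,z0=0.):
    def cost(v):
        s=0
        for C,m in views:
            k=4;a=np.zeros((480*k//1,640*k//1),np.uint8)
            H=box(C,*v,l,w,h,z0)
            x,y,ww,hh=cv2.boundingRect(H); 
            a=np.zeros((480,640),np.uint8); cv2.fillConvexPoly(a,np.round(H*16).astype(np.int32),1,cv2.LINE_AA if 0 else 8,4)
            s+=(a.astype(bool)^m).sum()/m.sum()
        return s
    best=min(((cost((x0[0],x0[1],yw)),yw) for yw in np.linspace(-1.57,1.57,19)))
    r=minimize(cost,[x0[0],x0[1],best[1]],method='Nelder-Mead',options=dict(initial_simplex=[[x0[0],x0[1],best[1]],[x0[0]+.01,x0[1],best[1]],[x0[0],x0[1]+.01,best[1]],[x0[0],x0[1],best[1]+.15]]))
    return r.x.round(4),round(r.fun,3)
def near(C,t,xy):
    return min(viewer.outline_of(C[0],t),key=lambda d:np.hypot(*(ray(C,*d['rect'][:2],.02)[:2]-xy)))['mask']
E
python3 - <<'E'
from m import *
T,S=cam('top'),cam('scene')
for n,t,xy,d in [('far','block_p',(.63,-.28),(.045,.076,.036)),('near','block_p',(.445,-.275),(.045,.076,.036)),('turq','block_p',(.54,-.197),(.045,.076,.036)),('c','block_c',(.39,.08),(.041,.06,.035)),('bar','polish_bar',(.35,-.183),(.043,.106,.033)),('tray','tray',(.535,.203),(.18,.15,.022))]:
    for V in ([T],[S],[T,S]):
        print(n,len(V),fitbox([(C,near(C,t,np.array(xy))) for C in V],*d,xy))
obs=[]
for C in (T,S):
    m=viewer.outline_of(C[0],'ramp_face')[0]['mask']; hsv=cv2.cvtColor(C[0]['frame'],cv2.COLOR_RGB2HSV)
    m=cv2.dilate(m.astype(np.uint8),np.ones((5,5)))
    y=(cv2.inRange(hsv,(15,120,120),(32,255,255))&(m*255))
    n,l,st,ce=cv2.connectedComponentsWithStats(y); i=[k for k in range(1,n) if st[k,4]>60]; print(st[i],ce[i])
    c=ce[i]; c=c[np.argsort([-ray(C,*k,.09)[0] for k in c])][:2]; obs.append(c)
def pts(v):
    yaw,x,y,z=v; M=R.from_euler('z',yaw).as_matrix()@R.from_euler('y',-20,degrees=True).as_matrix()
    return (M@np.array([[.105,0,0],[.015,0,0]]).T).T+[x,y,z]
f=lambda v:np.r_[(proj(T,pts(v))-obs[0]).ravel(),(proj(S,pts(v))-obs[1]).ravel()]
r=least_squares(f,[0,.57,-.02,.072],x_scale=[.1,.01,.01,.01]); print('ramp yaw,x,y,z',r.x.round(4),r.fun.round(2))
def tri(a,b):
    g=least_squares(lambda P:np.r_[(proj(T,P)-a).ravel(),(proj(S,P)-b).ravel()],[.5,.1,.1]); return g.x.round(3),g.fun.round(1)
print('log end',tri((206,200),(447,230)),'Tbar ball',tri((140+385/2.2,120+390/2.2),(190+290/2.6,180+15/2.6)))
E
```

```text
far 1 (array([ 0.6318, -0.2797, -0.1816]), np.float64(0.141))
far 1 (array([ 0.6348, -0.2805, -0.1972]), np.float64(0.071))
far 2 (array([ 0.6333, -0.282 , -0.1912]), np.float64(0.213))
near 1 (array([ 0.4434, -0.2752, -0.0975]), np.float64(0.106))
near 1 (array([ 0.4467, -0.2752, -0.1892]), np.float64(0.072))
near 2 (array([ 0.4447, -0.2759, -0.1561]), np.float64(0.216))
turq 1 (array([ 0.5403, -0.1961, -0.5025]), np.float64(0.101))
turq 1 (array([ 0.5416, -0.1954, -0.4922]), np.float64(0.136))
turq 2 (array([ 0.5397, -0.1963, -0.5082]), np.float64(0.239))
c 1 (array([0.3879, 0.0814, 0.958 ]), np.float64(0.094))
c 1 (array([0.3886, 0.0822, 0.911 ]), np.float64(0.187))
c 2 (array([0.3873, 0.0813, 0.9593]), np.float64(0.309))
bar 1 (array([ 0.3448, -0.184 , -0.0982]), np.float64(0.076))
bar 1 (array([ 0.3494, -0.1824, -0.1587]), np.float64(0.184))
bar 2 (array([ 0.3448, -0.1835, -0.0867]), np.float64(0.275))
tray 1 (array([0.5352, 0.2094, 0.1172]), np.float64(0.136))
tray 1 (array([0.528 , 0.2095, 0.1302]), np.float64(0.208))
tray 2 (array([0.5346, 0.2101, 0.0985]), np.float64(0.352))
[[307 158  56   8 199]
 [304 201  55   8 183]] [[334.39698492 161.34170854]
 [331.07650273 204.49726776]]
[[322 264  41  26 122]
 [341 285  43  28 141]] [[342.23770492 276.58196721]
 [362.12765957 298.69503546]]
ramp yaw,x,y,z [-0.0975  0.5649 -0.0185  0.0709] [ 0.34  0.13 -0.1   0.02  0.37 -0.17 -0.06  0.12]
log end (array([0.614, 0.272, 0.01 ]), array([ -7.9,  -4.4, -10.5,   3.2])) Tbar ball (array([0.386, 0.016, 0.214]), array([ 0.3,  0.2,  0.5, -0.1]))
```

```bash
python3 - <<'E'
import cv2,numpy as np
t=cv2.imread('pics/top0.png')[0:300]; s=cv2.imread('pics/scene0.png')[170:470]
cv2.imwrite('pics/c.png',np.vstack([t,s]))
E
```

```text
(no output)
```

View pics/c.png

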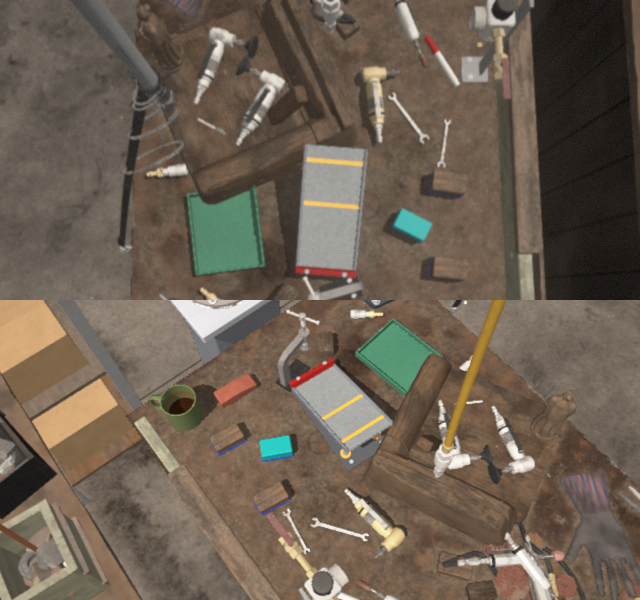

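```bash
python3 - <<'E'
from m import *
T,S=cam('top'),cam('scene')
def tri(a,b):
    g=least_squares(lambda P:np.r_[(proj(T,P)-a).ravel(),(proj(S,P)-b).ravel()],[.5,.1,.1]); return g.x.round(3),g.fun.round(1)
print(tri((203,199),(427,226)),tri((192,166),(450,233)))
# tool motion to hover over 'far' block: tool down, y along block x
o=readout.get_obs();q=o['tool_rot'];R0=R.from_quat(np.r_[q[1:],q[0]]);print(R0.as_matrix().round(3))
for yaw in(-.19,):
  for P in([.633,-.281,.25],[.445,-.276,.25]):
    print(R0.inv().apply(np.array(P)-o['eef_pos'])*1000)
E
```

```text
(array([0.598, 0.251, 0.051]), array([ 0.9,  0.5,  1.2, -0.4])) (array([0.661, 0.266, 0.085]), array([ 1.4,  0.8,  1.9, -0.6]))
[[-0.959  0.285 -0.   ]
 [ 0.285  0.959  0.   ]
 [ 0.     0.    -1.   ]]
[-686.84222393 -764.1044448   -18.7357736 ]
[-505.20231122 -812.84808069  -18.72735242]
```

```bash
cat > g.py <<'E'
from m import *
RY=-0.0975; RP=np.array([.5649,-.0185,.072])
RM=R.from_euler('z',RY)*R.from_euler('y',-20,degrees=True)
def down(a):  # tool z down, tool y at azimuth a (rad)
    y=np.array([np.cos(a),np.sin(a),0]);z=np.array([0,0,-1.]);return R.from_matrix(np.c_[np.cross(y,z),y,z])
def pose():
    o=readout.get_obs();q=o['tool_rot'];return np.array(o['eef_pos']),R.from_quat(np.r_[q[1:],q[0]])
def go(P,Rt,base=None):
    p,r=base or pose(); print('shift',r.inv().apply(np.array(P)-p).dot(1000).round(1),'turn',(r.inv()*Rt).as_rotvec(degrees=True).round(1))
E
python3 - <<'E'
from g import *
go([.55,.12,.33],down(.6)); go([.62,-.27,.25],down(-.19)); go([.55,.12,.33],down(-.19))
E
```

```text
shift [-493.1 -403.3  -98.7] turn [-0.  -0.  39.1]
shift [-671.2 -757.3  -18.7] turn [-0.  -0.  84.3]
shift [-493.1 -403.3  -98.7] turn [-0.  -0.  84.3]
```

```bash
python3 -m handwheel '[[[0,0,-99],[0,0,0],-1],[[0,0,-99],[0,0,0],-1],[[-493,-403,-99],[0,0,39],-1],[[-493,-403,-99],[0,0,39],-1],[[-493,-403,-99],[0,0,39],-1],[[-493,-403,-99],[0,0,39],-1],[[-493,-403,-99],[0,0,39],-1],[[-493,-403,-99],[0,0,39],-1],[[-493,-403,-99],[0,0,39],-1],[[-493,-403,-99],[0,0,39],-1],[[-493,-403,-99],[0,0,39],-1],[[-493,-403,-99],[0,0,39],-1],[[-493,-403,-99],[0,0,39],-1],[[-493,-403,-99],[0,0,39],-1],[[-493,-403,-99],[0,0,39],-1],[[-493,-403,-99],[0,0,39],-1],[[-493,-403,-99],[0,0,39],-1],[[-493,-403,-99],[0,0,39],-1]]' 40; python3 - <<'E'
from g import *
go([.60,-.27,.25],down(-.19))
E
```

```text
t: 4.0
eef_pos: [0.5529, 0.113, 0.3311]
tool_rot: [0.002, 0.47, 0.883, -0.0]
contact_force: [1.2, -1.0, -0.2]
gripper_width: 1.0
shift [-343.7 -175.    82.2] turn [ 0.1  0.2 44.9]
```

```bash
python3 -m handwheel '[[[-344,-175,80],[0,0,45],-1],[[-344,-175,80],[0,0,45],-1],[[-344,-175,80],[0,0,45],-1],[[-344,-175,80],[0,0,45],-1],[[-344,-175,80],[0,0,45],-1],[[-344,-175,80],[0,0,45],-1],[[-344,-175,80],[0,0,45],-1],[[-344,-175,80],[0,0,45],-1],[[-344,-175,80],[0,0,45],-1],[[-344,-175,80],[0,0,45],-1],[[-344,-175,80],[0,0,45],-1],[[-344,-175,80],[0,0,45],-1],[[-344,-175,80],[0,0,45],-1],[[-344,-175,80],[0,0,45],-1],[[-344,-175,80],[0,0,45],-1],[[-344,-175,80],[0,0,45],-1]]'; python3 - <<'E'
from g import *
W=cam('wrist'); save(W,'w1.png'); print(pose()[0].round(4),readout.get_obs()['q'].round(2),W[3].round(3))
for d in viewer.outline_of(W[0],'block_p')[:4]: print(round(d['score'],2),np.round(d['rect']),ray(W,*d['rect'][:2],.02).round(3))
print(proj(W,[[.633,-.281,.03],[.445,-.276,.03],[.54,-.197,.03]]).round())
m=near(W,'block_p',np.array([.633,-.281])); print(fitbox([(W,m)],.045,.076,.036,(.633,-.281)))
E
```

```text
t: 5.33
eef_pos: [0.6008, -0.2608, 0.2506]
tool_rot: [-0.0, 0.768, 0.64, 0.0]
contact_force: [0.5, -0.9, 0.1]
gripper_width: 1.002
[ 0.6007 -0.2612  0.2506] [-0.17  0.5   0.7   1.62 -0.35  1.15  0.43] [ 0.613 -0.19   0.394]
0.76 [186. 250.  62.  72.] [ 0.444 -0.275  0.02 ]
0.76 [350. 226.  44.  72.] [ 0.636 -0.282  0.02 ]
0.62 [253. 163.  61.  80.] [ 0.543 -0.194  0.02 ]
0.16 [216.  29. 262.  58.] [ 0.537 -0.063  0.02 ]
[[349. 228.]
 [184. 253.]
 [249. 167.]]
(array([ 0.6326, -0.277 , -0.1759]), np.float64(0.045))
```

View pics/w1.png

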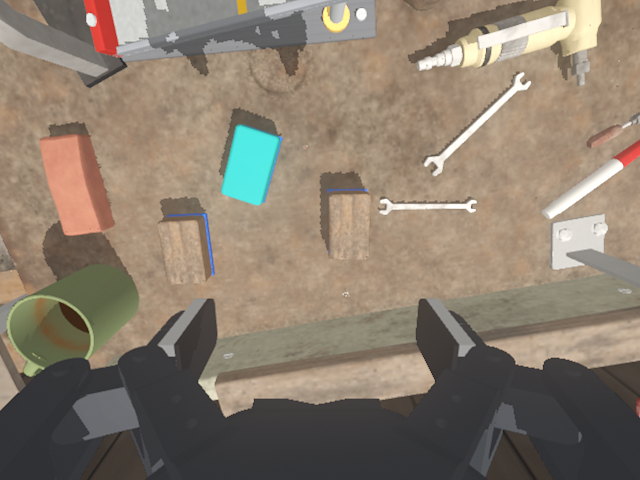

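```bash
python3 - <<'E'
from g import *
for z in (.1,.004): go([.6335,-.279,z],down(-.18))
E
```

```text
shift [-11.1  35.5 150.5] turn [ 0.  -0.  -0.2]
shift [-11.1  35.5 246.5] turn [ 0.  -0.  -0.2]
```

```bash
python3 -m handwheel '[[[-11,35.5,60],[0,0,0],-1],[[-11,35.5,100],[0,0,0],-1],[[-11,35.5,140],[0,0,0],-1],[[-11,35.5,175],[0,0,0],-1],[[-11,35.5,205],[0,0,0],-1],[[-11,35.5,230],[0,0,0],-1],[[-11,35.5,246],[0,0,0],-1],[[-11,35.5,246],[0,0,0],-1],[[-11,35.5,246],[0,0,0],-1],[[-11,35.5,246],[0,0,0],1],[[-11,35.5,246],[0,0,0],1],[[-11,35.5,246],[0,0,0],1],[[-11,35.5,246],[0,0,0],1],[[-11,35.5,246],[0,0,0],1],[[-11,35.5,246],[0,0,0],1],[[-11,35.5,246],[0,0,0],1],[[-11,35.5,246],[0,0,0],1]]' 40; python3 - <<'E'
from g import *
print(pose()[0].round(4))
B=R.from_euler('z',0)
# ramp target: tool z = -ramp normal, tool y = +-ramp y ; block origin 6mm above, TCP at (x,0,~)
for s in(1,-1):
    y=RM.apply([0,s,0]);z=-RM.apply([0,0,1]);Rt=R.from_matrix(np.c_[np.cross(y,z),y,z])
    P=RP+RM.apply([.062,0,.13]); go(P,Rt); print(P)
E
```

```text
t: 6.9
eef_pos: [0.6346, -0.2801, 0.0064]
tool_rot: [0.001, 0.769, 0.639, 0.001]
contact_force: [-1.2, 0.6, 8.0]
gripper_width: 0.524
[ 0.6346 -0.2801  0.0064]
shift [ 245.6 -102.  -209.3] turn [-16.4 -15.  -93.9]
[ 0.57863279 -0.01984321  0.21536529]
shift [ 245.6 -102.  -209.3] turn [-14.7  16.   84.1]
[ 0.57863279 -0.01984321  0.21536529]
```

```bash
python3 -m handwheel '[[[0,0,-40],[0,0,0],1],[[0,0,-80],[0,0,0],1],[[0,0,-120],[0,0,0],1],[[0,0,-160],[0,0,0],1],[[0,0,-207],[0,0,0],1],[[246,-102,-207],[-14.7,16,84.1],1],[[246,-102,-207],[-14.7,16,84.1],1],[[246,-102,-207],[-14.7,16,84.1],1],[[246,-102,-207],[-14.7,16,84.1],1],[[246,-102,-207],[-14.7,16,84.1],1],[[246,-102,-207],[-14.7,16,84.1],1],[[246,-102,-207],[-14.7,16,84.1],1],[[246,-102,-207],[-14.7,16,84.1],1],[[246,-102,-207],[-14.7,16,84.1],1],[[246,-102,-207],[-14.7,16,84.1],1],[[246,-102,-207],[-14.7,16,84.1],1],[[246,-102,-207],[-14.7,16,84.1],1],[[246,-102,-207],[-14.7,16,84.1],1],[[246,-102,-207],[-14.7,16,84.1],1],[[246,-102,-207],[-14.7,16,84.1],1]]'; python3 - <<'E'
from g import *
y=RM.apply([0,-1,0]);z=-RM.apply([0,0,1]);Rt=R.from_matrix(np.c_[np.cross(y,z),y,z])
go(RP+RM.apply([.062,0,.13]),Rt);go(RP+RM.apply([.062,0,.009]),Rt)
p,r=pose();print(RM.inv().apply(p-RP),readout.get_obs()['q'].round(2))
C=cam('scene');save(C,'s1.png');cv2.imwrite('pics/s1c.png',cv2.resize(cv2.cvtColor(C[0]['frame'][150:400,230:500],cv2.COLOR_RGB2BGR),None,fx=2.4,fy=2.4))
E
```

```text
t: 8.57
eef_pos: [0.578, -0.0189, 0.2115]
tool_rot: [0.008, 0.984, -0.046, 0.172]
contact_force: [0.2, 0.2, -1.4]
gripper_width: 0.524
shift [ 2.   0.9 -3.4] turn [-0.   0.2  0.2]
shift [  2.4   1.  117.6] turn [-0.   0.2  0.2]
[0.06001425 0.00088212 0.1265703 ] [-1.07  0.36  1.18  2.12 -0.57  0.59 -1.2 ]
```

View pics/s1c.png

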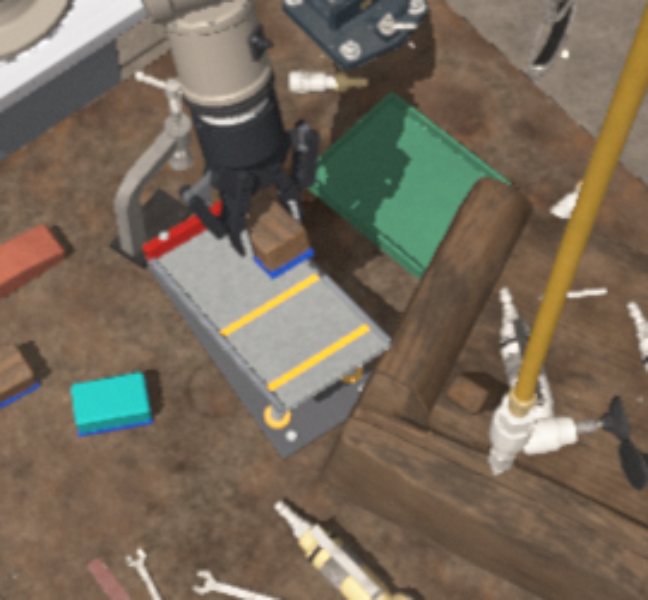

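```bash
python3 -m handwheel '[[[2,1,40],[0,0,0],1],[[2,1,75],[0,0,0],1],[[2,1,95],[0,0,0],1],[[2,1,108],[0,0,0],1],[[2,1,114],[0,0,0],1],[[2,1,117],[0,0,0],1],[[2,1,117],[0,0,0],1]]'; python3 - <<'E'
from g import *
p,r=pose();print(RM.inv().apply(p-RP).round(4),RM.inv().apply(readout.get_obs()['contact_force']).round(1))
E
```

```text
t: 9.2
eef_pos: [0.6195, -0.0248, 0.1021]
tool_rot: [0.009, 0.984, -0.048, 0.172]
contact_force: [1.1, 0.7, -0.5]
gripper_width: 0.525
[ 0.0619 -0.0009  0.0095] [ 0.8  0.8 -0.9]
```

Step down in small increments until contact.

```bash
python3 -m handwheel '[[[0,0,1],[0,0,0],1],[[0,0,2],[0,0,0],1],[[0,0,2],[0,0,0],1]]'; python3 -m handwheel '[[[0,0,0.7],[0,0,0],1],[[0,0,1.4],[0,0,0],1],[[0,0,1.4],[0,0,0],1]]';python3 - <<'E'
from g import *
p,r=pose();print(RM.inv().apply(p-RP).round(4),RM.inv().apply(readout.get_obs()['contact_force']).round(1))
E
```

```text
t: 9.45
eef_pos: [0.6202, -0.024, 0.1007]
tool_rot: [0.008, 0.984, -0.048, 0.172]
contact_force: [0.4, 0.5, -1.7]
gripper_width: 0.523
t: 9.7
eef_pos: [0.6205, -0.024, 0.0991]
tool_rot: [0.008, 0.984, -0.048, 0.172]
contact_force: [-2.1, 0.9, 2.9]
gripper_width: 0.523
[ 0.0617 -0.      0.0063] [-1.1  0.7  3.4]
```

```bash
python3 -m handwheel '[[[0,0,0],[0,0,0],-0.6],[[0,0,0],[0,0,0],-0.6],[[0,0,0],[0,0,0],-0.6],[[0,0,0],[0,0,0],-0.6],[[0,0,0],[0,0,0],-0.6],[[0,0,0],[0,0,0],-0.6],[[0,0,0],[0,0,0],-0.6],[[0,0,0],[0,0,0],-0.6],[[0,0,0],[0,0,0],-0.6],[[0,0,0],[0,0,0],-0.6],[[0,0,0],[0,0,0],-0.6],[[0,0,0],[0,0,0],-0.6]]'; python3 - <<'E'
from g import *
C=cam('scene');f=C[0]['frame'];W=cam('wrist')
cv2.imwrite('pics/s2.png',cv2.cvtColor(np.hstack([cv2.resize(f[190:340,270:420],(400,400)),cv2.resize(W[0]['frame'],(400,400))]),cv2.COLOR_RGB2BGR))
E
```

```text
t: 10.7
eef_pos: [0.6203, -0.0243, 0.0987]
tool_rot: [0.009, 0.984, -0.048, 0.172]
contact_force: [0.9, 0.2, -0.4]
gripper_width: 0.8
```

View pics/s2.png

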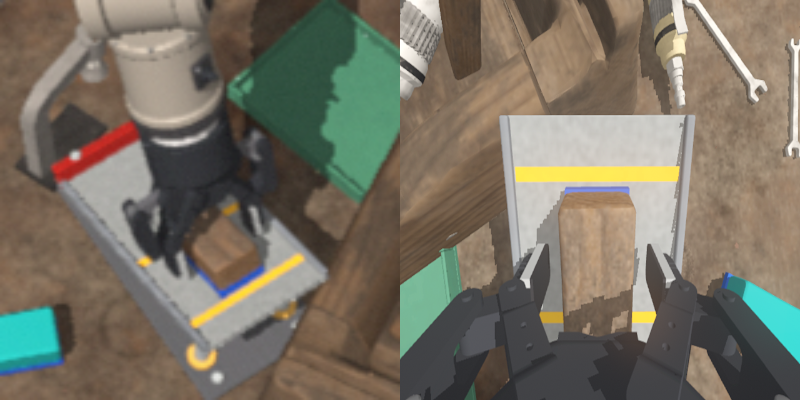

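```bash
python3 -m handwheel '[[[0,0,0],[0,0,0],1],[[0,0,0],[0,0,0],1],[[0,0,0],[0,0,0],1],[[0,0,0],[0,0,0],1],[[0,0,0],[0,0,0],1],[[0,0,-20],[0,0,0],1],[[0,0,-60],[0,0,0],1],[[0,0,-100],[0,0,0],1],[[0,0,-120],[0,0,0],1],[[0,0,-120],[0,0,0],1],[[0,0,-120],[0,0,0],1]]' 40; python3 - <<'E'
from g import *
A=np.deg2rad(-84); go([.515,.207,.12],down(A)); print(readout.get_obs()['q'].round(2))
E
```

```text
t: 11.72
eef_pos: [0.5801, -0.0192, 0.212]
tool_rot: [0.008, 0.984, -0.047, 0.172]
contact_force: [0.7, -0.1, -1.1]
gripper_width: 0.522
shift [-112.6 -218.9   57.3] turn [  1.9 -19.8 -11.4]
[-1.06  0.35  1.17  2.12 -0.56  0.59 -1.21]
```

```bash
python3 -m handwheel '[[[-30,-50,0],[1.9,-19.8,-11.4],1],[[-60,-100,0],[1.9,-19.8,-11.4],1],[[-100,-180,20],[1.9,-19.8,-11.4],1],[[-113,-219,57],[1.9,-19.8,-11.4],1],[[-113,-219,57],[1.9,-19.8,-11.4],1],[[-113,-219,57],[1.9,-19.8,-11.4],1],[[-113,-219,57],[1.9,-19.8,-11.4],1],[[-113,-219,57],[1.9,-19.8,-11.4],1],[[-113,-219,57],[1.9,-19.8,-11.4],1],[[-113,-219,57],[1.9,-19.8,-11.4],1],[[-113,-219,57],[1.9,-19.8,-11.4],1],[[-113,-219,57],[1.9,-19.8,-11.4],1]]'; python3 - <<'E'
from g import *
A=np.deg2rad(-84); go([.515,.207,.012],down(A));print(pose()[0].round(3))
W=cam('wrist');save(W,'w2.png');T=cam('top')
m=near(W,'tray',np.array([.535,.207]));print(np.round(cv2.minAreaRect(cv2.findNonZero(m.astype(np.uint8)))),fitbox([(W,m)],.18,.15,.022,(.535,.208)))
cv2.imwrite('pics/w2c.png',cv2.cvtColor(np.hstack([cv2.resize(T[0]['frame'][150:310,150:310],(400,400)),cv2.resize(W[0]['frame'],(400,400))]),cv2.COLOR_RGB2BGR))
E
```

```text
t: 12.72
eef_pos: [0.5153, 0.2046, 0.1202]
tool_rot: [0.001, 0.999, 0.05, -0.0]
contact_force: [0.4, 0.4, -0.1]
gripper_width: 0.525
shift [ -0.   -2.5 108.2] turn [ 0.1  0.  -0.2]
[0.515 0.205 0.12 ]Traceback (most recent call last):
  File "<stdin>", line 4, in <module>
    return _wrapfunc(a, 'round', decimals=decimals, out=out)
    return _wrapit(obj, method, *args, **kwds)
    conv = _array_converter(obj)
ValueError: setting an array element with a sequence. The requested array has an inhomogeneous shape after 1 dimensions. The detected shape was (3,) + inhomogeneous part.
```

```bash
python3 -m handwheel '[[[0,-2,40],[0,0,0],1],[[0,-2,70],[0,0,0],1],[[0,-2,90],[0,0,0],1],[[0,-2,100],[0,0,0],1],[[0,-2,105],[0,0,0],1],[[0,-2,107],[0,0,0],1],[[0,-2,109],[0,0,0],1],[[0,-2,109],[0,0,0],1]]'
```

```text
t: 13.53
eef_pos: [0.5149, 0.2081, 0.0114]
tool_rot: [0.001, 0.999, 0.052, 0.0]
contact_force: [-0.3, 0.3, -1.0]
gripper_width: 0.524
```

```bash
python3 -m handwheel '[[[0,0,1],[0,0,0],1],[[0,0,1.5],[0,0,0],1],[[0,0,1.5],[0,0,0],-0.7],[[0,0,1.5],[0,0,0],-0.7],[[0,0,1.5],[0,0,0],-0.7],[[0,0,1.5],[0,0,0],-0.7],[[0,0,1.5],[0,0,0],-0.7],[[0,0,-30],[0,0,0],-0.7],[[0,0,-70],[0,0,0],-0.7],[[0,0,-110],[0,0,0],-0.7],[[0,0,-180],[0,0,0],-0.7],[[0,0,-200],[0,0,0],-0.7],[[0,0,-200],[0,0,0],-0.7],[[0,0,-200],[0,0,0],-0.7]]'; python3 - <<'E'
from g import *
W=cam('wrist');save(W,'w2.png');T=cam('top')
for C in (W,T):
  for d in viewer.outline_of(C[0],'block_p')[:5]: print(round(d['score'],2),np.round(d['rect']),ray(C,*d['rect'][:2],.022).round(3))
cv2.imwrite('pics/w2c.png',cv2.cvtColor(np.hstack([cv2.resize(T[0]['frame'][150:310,150:310],(400,400)),cv2.resize(W[0]['frame'],(400,400))]),cv2.COLOR_RGB2BGR))
go([.55,-.05,.28],down(-1));go([.447,-.276,.16],down(-.15))
E
```

```text
t: 14.7
eef_pos: [0.5162, 0.2088, 0.2135]
tool_rot: [-0.001, 0.999, 0.052, 0.002]
contact_force: [-0.0, 0.2, -0.3]
gripper_width: 0.852
0.78 [317. 224.  53.  82.] [0.512 0.21  0.022]
0.75 [399. 351.  25.  47.] [0.375 0.102 0.022]
0.98 [413. 225.  39.  37.] [ 0.54  -0.2    0.022]
0.79 [286. 299.  25.  28.] [0.384 0.079 0.022]
0.78 [224. 245.  29.  30.] [0.502 0.212 0.022]
0.77 [448. 270.  39.  25.] [ 0.441 -0.273  0.022]
0.57 [409. 316.  50.  22.] [ 0.343 -0.186  0.022]
shift [  9.5 260.7 -70.4] turn [  0.1   0.3 -26.8]
shift [-115.8  474.5   50.7] turn [ -0.    0.3 -75.5]
```

View pics/w2c.png

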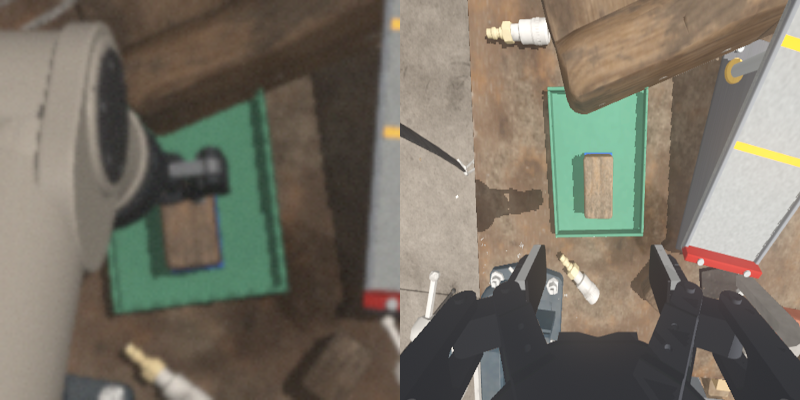

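```bash
python3 -m handwheel '[[[10,30,-70],[0,0,0],-1],[[10,60,-70],[0,0,0],-1],[[10,260,-70],[0,0,-27],-1],[[10,260,-70],[0,0,-27],-1],[[10,260,-70],[0,0,-27],-1],[[10,260,-70],[0,0,-27],-1],[[10,260,-70],[0,0,-27],-1],[[10,260,-70],[0,0,-27],-1],[[10,260,-70],[0,0,-27],-1],[[-96,455,30],[0,0,-75.5],-1],[[-96,455,30],[0,0,-75.5],-1],[[-96,455,30],[0,0,-75.5],-1],[[-96,455,30],[0,0,-75.5],-1],[[-96,455,30],[0,0,-75.5],-1],[[-96,455,30],[0,0,-75.5],-1],[[-96,455,30],[0,0,-75.5],-1],[[-96,455,30],[0,0,-75.5],-1],[[-96,455,30],[0,0,-75.5],-1],[[-96,455,30],[0,0,-75.5],-1],[[-96,455,30],[0,0,-75.5],-1]]'; python3 - <<'E'
from g import *
W=cam('wrist');save(W,'w3.png'); print(pose()[0].round(4),readout.get_obs()['q'].round(2))
m=near(W,'block_p',np.array([.445,-.276])); f,c=fitbox([(W,m)],.045,.076,.036,(.445,-.276)); print(f,c)
go([f[0],f[1],.004],down(f[2]))
E
```

```text
t: 16.57
eef_pos: [0.4673, -0.2523, 0.1815]
tool_rot: [0.0, 0.758, 0.653, -0.001]
contact_force: [0.4, 0.4, -0.1]
gripper_width: 0.999
[ 0.4672 -0.2525  0.1816] [-0.23  0.37  0.76  1.99 -0.32  0.91  0.55]
[ 0.4458 -0.2733 -0.1574] 0.049
shift [-23.1 -17.9 177.7] turn [-0.   0.1  0.5]
```

View pics/w3.png

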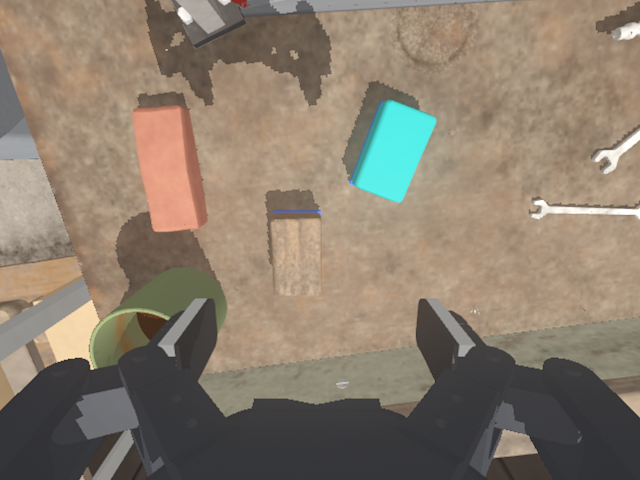

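```bash
python3 -m handwheel '[[[-23,-18,30],[0,0,0.5],-0.6],[[-23,-18,70],[0,0,0.5],-0.6],[[-23,-18,105],[0,0,0.5],-0.6],[[-23,-18,135],[0,0,0.5],-0.6],[[-23,-18,160],[0,0,0.5],-0.6],[[-23,-18,172],[0,0,0.5],-0.6],[[-23,-18,176],[0,0,0.5],-0.6],[[-23,-18,176],[0,0,0.5],-0.6],[[-23,-18,176],[0,0,0.5],-0.6],[[-23,-18,176],[0,0,0.5],1],[[-23,-18,176],[0,0,0.5],1],[[-23,-18,176],[0,0,0.5],1],[[-23,-18,176],[0,0,0.5],1],[[-23,-18,176],[0,0,0.5],1],[[-23,-18,176],[0,0,0.5],1],[[-23,-18,176],[0,0,0.5],1]]' 40; python3 - <<'E'
from g import *
y=RM.apply([0,-1,0]);z=-RM.apply([0,0,1]);Rt=R.from_matrix(np.c_[np.cross(y,z),y,z])
p,r=pose();print(p)
go(RP+RM.apply([.062,0,.13]),Rt); go([.56,-.27,.215],down(-.16))
E
```

```text
t: 18.0
eef_pos: [0.4457, -0.2752, 0.0071]
tool_rot: [0.002, 0.761, 0.649, -0.0]
contact_force: [-0.7, 1.0, 6.7]
gripper_width: 0.526
[ 0.44571481 -0.27518775  0.00707869]
shift [ 272.6   91.4 -208.7] turn [-14.9  16.1  85.6]
shift [  22.7  112.5 -207.7] turn [0.1 0.1 0.1]
```

```bash
python3 -m handwheel '[[[0,0,-40],[0,0,0],1],[[0,0,-80],[0,0,0],1],[[0,0,-120],[0,0,0],1],[[0,0,-160],[0,0,0],1],[[10,60,-207],[0,0,0],1],[[23,112,-207],[-3,3,17],1],[[272,91,-206],[-14.9,16.1,85.6],1],[[272,91,-206],[-14.9,16.1,85.6],1],[[272,91,-206],[-14.9,16.1,85.6],1],[[272,91,-206],[-14.9,16.1,85.6],1],[[272,91,-206],[-14.9,16.1,85.6],1],[[272,91,-206],[-14.9,16.1,85.6],1],[[272,91,-206],[-14.9,16.1,85.6],1],[[272,91,-206],[-14.9,16.1,85.6],1],[[272,91,-206],[-14.9,16.1,85.6],1],[[272,91,-206],[-14.9,16.1,85.6],1],[[272,91,-206],[-14.9,16.1,85.6],1],[[272,91,-206],[-14.9,16.1,85.6],1],[[272,91,-206],[-14.9,16.1,85.6],1],[[272,91,-206],[-14.9,16.1,85.6],1]]'; python3 - <<'E'
from g import *
y=RM.apply([0,-1,0]);z=-RM.apply([0,0,1]);Rt=R.from_matrix(np.c_[np.cross(y,z),y,z])
go(RP+RM.apply([.062,0,.010]),Rt)
p,r=pose();print(RM.inv().apply(p-RP),readout.get_obs()['q'].round(2))
E
```

```text
t: 19.67
eef_pos: [0.5772, -0.0196, 0.2111]
tool_rot: [0.008, 0.984, -0.047, 0.172]
contact_force: [0.5, -0.3, -1.8]
gripper_width: 0.523
shift [  3.2   0.3 116.4] turn [-0.1  0.2  0.1]
[5.91473016e-02 1.20406862e-04 1.26446860e-01] [-1.1   0.39  1.23  2.13 -0.64  0.61 -1.14]
```

```bash
python3 -m handwheel '[[[3,0,40],[0,0,0],1],[[3,0,75],[0,0,0],1],[[3,0,95],[0,0,0],1],[[3,0,108],[0,0,0],1],[[3,0,113],[0,0,0],1],[[3,0,116],[0,0,0],1],[[3,0,117],[0,0,0],1],[[3,0,118],[0,0,0],1],[[3,0,118],[0,0,0],1]]'; python3 - <<'E'
from g import *
p,r=pose();print(RM.inv().apply(p-RP).round(4),RM.inv().apply(readout.get_obs()['contact_force']).round(1))
E
```

```text
t: 20.42
eef_pos: [0.6206, -0.024, 0.1018]
tool_rot: [0.008, 0.984, -0.048, 0.173]
contact_force: [0.2, 0.3, -1.6]
gripper_width: 0.528
[ 0.0628 -0.0001  0.0089] [-0.4  0.3 -1.6]
```

```bash
python3 -m handwheel '[[[0,0,1],[0,0,0],1],[[0,0,1.5],[0,0,0],1],[[0,0,2],[0,0,0],1],[[0,0,2],[0,0,0],1]]'; python3 - <<'E'
from g import *
p,r=pose();print(RM.inv().apply(p-RP).round(4),RM.inv().apply(readout.get_obs()['contact_force']).round(1))
E
```

```text
t: 20.75
eef_pos: [0.6212, -0.0241, 0.1001]
tool_rot: [0.007, 0.984, -0.048, 0.173]
contact_force: [-3.7, 1.8, 7.6]
gripper_width: 0.52
[ 0.0628 -0.0001  0.007 ] [-1.   1.5  8.4]
```

Contact; release, wait, then back off along the tool.

```bash
python3 -m handwheel '[[[0,0,-0.5],[0,0,0],-0.7],[[0,0,-0.5],[0,0,0],-0.7],[[0,0,-0.5],[0,0,0],-0.7],[[0,0,-0.5],[0,0,0],-0.7],[[0,0,-0.5],[0,0,0],-0.7],[[0,0,-0.5],[0,0,0],-0.7],[[0,0,-0.5],[0,0,0],-0.7],[[0,0,-0.5],[0,0,0],-0.7],[[0,0,-0.5],[0,0,0],-0.7],[[0,0,-0.5],[0,0,0],-0.7],[[0,0,-0.5],[0,0,0],-0.7],[[0,0,-0.5],[0,0,0],-0.7],[[0,0,-40],[0,0,0],-0.7],[[0,0,-80],[0,0,0],-0.7],[[0,0,-120],[0,0,0],-0.7],[[60,0,-170],[0,0,0],-0.7],[[60,0,-170],[0,0,0],-0.7],[[60,0,-170],[0,0,0],-0.7]]'; python3 - <<'E'
from g import *
C=cam('scene');T=cam('top')
for X in (C,T):
  for d in viewer.outline_of(X[0],'block_p')[:6]:
    P=ray(X,*d['rect'][:2],.065); print(round(d['score'],2),np.round(d['rect']),P.round(3),RM.inv().apply(P-RP).round(3))
print(proj(C,RP+RM.apply([[-.085,0,.02]])),proj(T,RP+RM.apply([[-.085,0,.02]])))
cv2.imwrite('pics/e1.png',cv2.cvtColor(np.hstack([cv2.resize(C[0]['frame'][190:340,270:470],(400,300)),cv2.resize(T[0]['frame'][130:310,180:420],(400,300))]),cv2.COLOR_RGB2BGR))
E
```

```text
t: 22.25
eef_pos: [0.6255, -0.0238, 0.2867]
tool_rot: [0.008, 0.983, -0.047, 0.178]
contact_force: [0.0, 0.9, 1.5]
gripper_width: 0.851
0.85 [320. 252.  32.  33.] [ 0.486 -0.016  0.065] [-0.076 -0.005  0.02 ]
0.73 [275. 319.  32.  24.] [ 0.56  -0.208  0.065] [ 0.011 -0.189 -0.011]
0.68 [394. 219.  28.  33.] [0.534 0.189 0.065] [-0.05   0.204  0.011]
0.65 [227. 244.  28.  35.] [0.501 0.2   0.065] [-0.082  0.211  0.023]
0.58 [412. 228.  40.  35.] [ 0.529 -0.19   0.065] [-0.02  -0.174 -0.   ]
[[319.76931912 248.81959395]] [[326.92755938 252.86787299]]
```

View pics/e1.png

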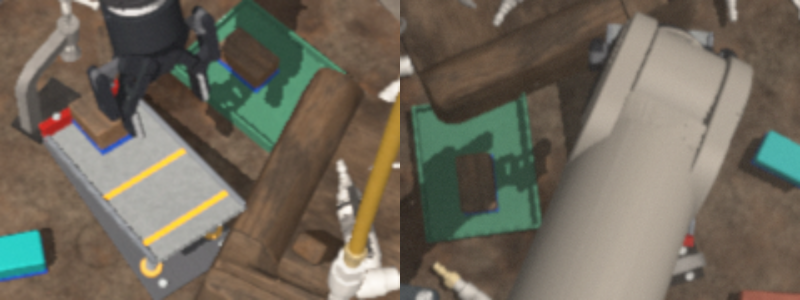

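```bash
python3 -c "
from station import bot; print(bot.hand_in())"
```

```text
the job is handed in; nothing more can be done
None
```

The job is done and handed in at about t = 22 s of the 72 s allowed; `hand_in` reported no verdict.

- **First test:** I set the farther block (0.633, −0.280) down between the yellow lines and let it go. It was still there 1 s later, so it is the grippy one. I re-gripped it and put it flat in the green tray, at about (0.51, 0.21).
- **Second test:** I released the nearer block (0.446, −0.274) in the same place and it slid down by itself. I left it where it ended, against the red stop.

**Last checks:**
- The scene image put the slid block within about 3 px of where a block at the stop should appear. The gripper partly hid the block in that view, and the arm hid it completely from the top camera.
- Both views show the grippy block flat inside the tray, well clear of the walls.
- The gripper was open and about 0.2 m clear of everything.
- I never moved close to the plain block, polishing bar, coupler or turquoise block. I did not re-measure their positions at the end.

One call to check the tray with the wrist camera stopped on a print error in my own script. I used the earlier tray fit instead, and the wrist picture after release confirmed the placing. I viewed nine pictures in all.

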